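Start a test on the strip reader

TASK

A test cassette is already lying in the strip reader's bay: start its reading with light touches of the fingertips. First press the round power button down until it stays in, next press the triangular arrow key nearer the reader's front edge (the one pointing to that edge) and let it spring back, then push the upright cover flap over until it lies flat and fully shut on the bay, and last press the long start bar at the front edge and let it spring back. Be gentle with the reader, leave the other arrow key alone, and do not lift or shift the cassette or the dish, jar and tube rack standing around the reader.

Things in the scene. Friction and masses are not known exactly. Their poses are not given: they have to be found in the camera images.
- reader: Black desktop strip reader, fixed, 230 mm deep (x, front to back) by 220 mm wide (y, to its left). Origin at the centre of its underside, z up. Front panel with pale screen (x -115 to +20 mm) slopes up at 10 degrees from 38 to 62 mm high; behind it a level deck 85 mm high, power button at its left, cassette bay and flap at its right. All keys are the same grey plastic
- power_top (a point): Centre of the top of the round power button, 24 mm in diameter, at the left of the level deck. It stands 11 mm above the deck when off and 6 mm when on. The point moves down with the button
- power (a joint): Travel of the power button, m: 0 off (out), 0.005 fully in; on when deeper than 0.004. It moves straight down. Friction of 2.5 N and no spring: it stays where it is pushed. At the end of the travel its cap gives up to 3 mm more on a rubber cushion (3 N at first, 9 N at the end), then stops hard
- down_top (a point): Centre of the top of the lower arrow key (to be pressed): a triangle 24 mm long and 26 mm wide whose point is towards the reader's front edge, at the left of the sloping panel, nearer the front. The top stands 11 mm above the panel. The point's z axis is normal to the panel (the key moves against z)
- down (a joint): Travel of the lower arrow key, m: 0 out; it registers at 0.003 and stops hard at 0.008. Spring return: 1 N to start moving, 3.7 N at 0.003, 8.2 N at 0.008
- up_top (a point): Centre of the top of the other arrow key (not to be touched): same triangle pointing to the reader's back, 49 mm behind the lower arrow key
- up (a joint): Travel of that other arrow key, m: 0 out; same spring
- start_top (a point): Centre of the top of the start bar, a rounded bar key 64 mm long (along the reader's y) and 18 mm wide, along the front edge of the sloping panel. The top stands 11 mm above the panel; it moves normal to the panel (against the point's z axis)
- start (a joint): Travel of the start bar, m: 0 out; it registers at 0.003 and stops hard at 0.008. Spring return: 1 N to start moving, 3.7 N at 0.003, 8.2 N at 0.008
- flap_hinge (a point): Middle of the flap's hinge line, which runs along the reader's x at the right of the deck (86 mm right of the reader's middle, 88 mm high). Axes turn with the flap: y from the hinge to the free edge, z out of its outer face (the face that is on top when shut, on the right when it stands open)
- flap_edge (a point): Middle of the flap's free edge, 62 mm from the hinge, half-way through its thickness. The flap is a dark flat plate 84 mm wide (along the hinge), 62 mm long and 12 mm thick; the hinge line lies on its inner face, so its outer face is 12 mm from the hinge line
- flap (a joint): Angle of the flap, rad: 0 shut (flat on the foam seal to the left of its hinge, outer face 100 mm above the table), 1.57 upright, 1.75 stop leaning out to the right. Friction hinge, 0.06 N m (1 to 2 N at the free edge): it stays where it is left. When shut, the plate gives up to 3 mm more under 3 to 9 N and springs back, then stops hard
- cassette: White test cassette 70 x 21 x 5 mm lying loose in the bay under the flap's shut place, its top 2 mm below the deck. Origin at the centre of its underside
- dish: Open glass dish of maize kernels, 90 mm in diameter, 15 mm high, loose. Origin at the centre of its underside
- jar: Amber jar with a blue cap, 58 mm in diameter, 80 mm high, loose. Origin at the centre of its underside
- rack: Green tube rack, 50 x 120 x 42 mm (x, y, z) with four capped tubes up to 99 mm high, loose. Origin at the centre of its underside
There are look-alikes about, which are no part of the job. Of the things that look like the rack, the larger one is meant.

How it is judged:
By the outcome, as a careful person would: the job done as asked, in the order asked, and still so for the second after the job is handed in, with the robot touching nothing.
It also fails if it takes over 58 s, if anything falls off the work surface, if the arm or the gripper's body presses on something with over 40 N, if the wrist force passes 120 N, or if a joint passes its speed limit or range.

ROBOT

A 7-joint arm with a two-finger parallel gripper is mounted at the origin on the work surface. World frame = base frame: x ahead of the robot, y to its left, z up, the work surface at z = 0. Lengths are in m, angles in rad, forces in N, time in s.
With the tool pointing down it reaches from about 0.4 to 0.85 m from the base axis. Payload 4.5 kg.
Tool frame: the origin (TCP) lies on the centre line of the jaws, within the pads' length; the fingertips stand 8 mm ahead of it and the grasp point (between the pads) lies 11 mm behind it; z points along the fingers, x is the direction in which the jaws open and shut, and the axes are right-handed (so a half turn about z gives the same grasp; the last joint's range is limited). The gripper opens to 88 mm and grips with 3 to 60 N. Pads are 18 mm wide; open, the fingers measure 123 mm over their backs; the gripper's body (75 mm by 187 mm) begins 45 mm behind the grasp point.
Start: joints at [-1.066, 0.689, -0.195, 1.565, 0.157, 0.902, -0.215], TCP at [0.283, 0.557, 0.247] pointing down, gripper open.
Joint ranges: [-3.01, 3.01], [-0.46, 2.08], [-1.47, 1.51], [0.13, 2.56], [-1, 4.14], [0.04, 2.09], [-2.66, 2.66]. Speed limits (rad/s): [2.57, 2.57, 3.14, 3.14, 3.14, 3.14, 3.14].

INTERFACE

Orientations are given as a unit quaternion [x, y, z, w].
In Python, from plant import r gives the robot as it stands.
- The arm moves only by the shell command python3 -m pendant 'ROWS' [FORCE]. ROWS is JSON, a list of rows, each a list of 3 entries, a list of its own where there are three numbers: the turn, a rotation vector about the tool's x, y, z in rad, then the shift along the tool's x, y, z in m, then the opening, from 0 (shut) to 1 (fully open). In form: [[[wx, wy, wz], [tx, ty, tz], claw], ...]. A call has 1 to 10 rows; each row is the pose to reach, as a shift and turn from the pose commanded when the call began, along the tool's axes at that moment; what a row does not reach only later rows make up. A row lasts 1/10 s, in which the tool goes at most 50 mm and 8.59 degrees, less where a joint would pass 70% of its speed; a pose out of reach is approached as far as the arm can. A call with a gripper value outside its range is refused whole. The fingers move at their own pace and stop on an object; FORCE is the grip in N (left out, the last holds). Time passes only in rows, so rows that repeat a pose let the fingers close. It gives the time, the measured TCP pose, the force and the opening at its end, in the units of the state.
- r.get_state(): the state, without advancing time (a new reading comes with each control period).
- r.snapshot(name): name is "scene" or "side" or "wrist"; returns a dict with "image" (420x560x3 uint8, red, green, blue), "mtx" (3x3 intrinsics, pixels), "R" (3x3) and "t" (3): a world point X has camera coordinates R X + t; the wrist camera has in their place "T_tool_cam" (4x4, takes a point from camera to tool coordinates, whose origin is the TCP and whose axes are the tool frame's). Camera axes: x right, y down, z forward; pixel columns grow to the right and rows downward; lengths in m; the calibration is good to about 2 mm. A picture is of the moment at which its call begins: read the wrist's pose just before it. There is no depth.
- r.finish_job(): hands the job in, once; it reports no verdict.
The state is a dict: "clock": time; "q": joint angles; "qd": joint speeds; "joint_torque": joint torques, N m; "tool_pos": TCP position; "eef_rot": TCP orientation; "contact_force": force on the tool from outside, world axes, zero at the start; "moment": the same for the moment, N m; "opening": opening from 0.0 (shut) to 1.0 (fully open).
Only numpy, scipy, OpenCV 4.12 (cv2) and the standard library are available. Lean on these libraries where they do the work, as an engineer would, in place of code of your own. Each camera call takes 0.05 s, during which the arm holds its last target. There are 200 camera calls.

## Working session

There is one attempt and no reset: what is moved stays moved. The work goes in short steps, Python scripts to look and compute and a shell command to move; the robot and the scene stay as the last step left them, time stands still between calls to the robot, and variables do not carry over. Pictures are saved under pics/ and viewed, about 8 in all and at most 12, crops included, and the job is handed in when it is done.

```bash
ls; mkdir -p pics; cat > h.py <<'E'
import numpy as np, cv2, json
from plant import r
def snap(n,f):
    s=r.get_state(); d=r.snapshot(n); cv2.imwrite(f'pics/{f}.png',cv2.cvtColor(d['image'],cv2.COLOR_RGB2BGR)); 
    K=np.array(d['mtx'])
    if n=='wrist':
        from scipy.spatial.transform import Rotation as Ro
        T=np.eye(4);T[:3,:3]=Ro.from_quat(s['eef_rot']).as_matrix();T[:3,3]=s['tool_pos']
        W=np.linalg.inv(T@np.array(d['T_tool_cam'])); R,t=W[:3,:3],W[:3,3]
    else: R,t=np.array(d['R']),np.array(d['t'])
    np.savez(f'pics/{f}.npz',K=K,R=R,t=t); return d['image']
def cam(f):
    z=np.load(f'pics/{f}.npz'); return z['K'],z['R'],z['t']
def ray(f,uv):
    K,R,t=cam(f); return -R.T@t, R.T@np.linalg.inv(K)@np.array([uv[0],uv[1],1.])
def onz(f,uv,z):
    c,d=ray(f,uv); return c+d*(z-c[2])/d[2]
def tri(*obs):
    A=0;b=0
    for f,uv in obs:
        c,d=ray(f,uv); d=d/np.linalg.norm(d); P=np.eye(3)-np.outer(d,d); A=A+P; b=b+P@c
    return np.linalg.solve(A,b)
def proj(f,X):
    K,R,t=cam(f); p=K@(R@np.array(X)+t); return p[:2]/p[2]
E
python3 - <<'E'
from h import *
s=r.get_state(); print(s)
a=snap('scene','s0'); b=snap('side','d0')
for f in('s0','d0'):
    c,d=ray(f,(280,210)); print(c,d)
E
```

```text
pics
{'clock': 0.0, 'q': array([-1.0662148 ,  0.69001311, -0.19449159,  1.56632594,  0.15729906,
        0.9024979 , -0.21508664]), 'qd': array([-0.00096097,  0.00153702,  0.00075582, -0.00088517, -0.00080555,
       -0.00116456, -0.00049491]), 'joint_torque': array([-6.88023119e-04, -5.27566159e+01, -1.26733806e+00, -1.53430706e+01,
       -5.27456333e-02,  6.58882374e-03,  1.57854743e-04]), 'tool_pos': array([0.28326507, 0.55643532, 0.24589609]), 'eef_rot': array([ 8.52499987e-01,  5.22726423e-01, -7.50287439e-04,  5.44578323e-04]), 'contact_force': array([ 0.37254509, -0.21935734,  0.35056255]), 'moment': array([ 0.01331583, -0.00478898, -0.05619155]), 'opening': 0.9976433085494533}
[ 1.0575529  -0.20431471  0.8532877 ] [-0.45989232  0.3046393  -0.83434028]
[ 0.42704859 -0.57572144  0.88377184] [ 0.16979473  0.58948718 -0.78980472]
```

View pics/s0.png

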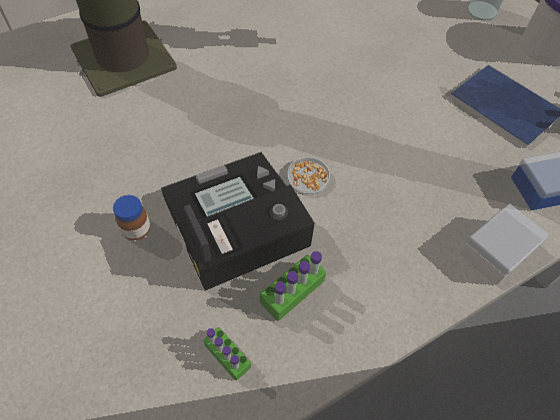

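View pics/d0.png

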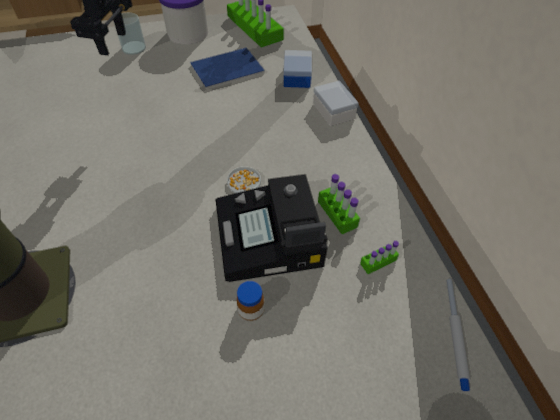

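The scene view shows the reader around (238,215) with its front toward the robot: start bar (212,174), arrow keys (263,171) and (268,185), power button (279,210), flap (196,232). In the side view the bar is at (229,233), the keys at (240,199) and (260,195), power at (290,189) and the flap at (304,233). I'll enlarge both for precise pixels.

```bash
python3 - <<'E'
from h import *
a=cv2.imread('pics/s0.png')[145:295,150:350]; b=cv2.imread('pics/d0.png')[165:285,205:345]
a=cv2.resize(a,None,fx=4,fy=4,interpolation=cv2.INTER_CUBIC); b=cv2.resize(b,None,fx=5,fy=5,interpolation=cv2.INTER_CUBIC)
a=cv2.convertScaleAbs(a,alpha=1.8,beta=10);b=cv2.convertScaleAbs(b,alpha=1.8,beta=10)
cv2.imwrite('pics/c1.png',a);cv2.imwrite('pics/c2.png',b)
obs={'power':((279,208.5),(290.5,188)),'start':((212,173),(229,232)),'down':((263,170),(240,199)),'up':((269,184),(260,195))}
for k,(u,v) in obs.items():
    X=tri(('s0',u),('d0',v)); print(k,X.round(4),(proj('s0',X)-u).round(1),(proj('d0',X)-v).round(1))
E
```

```text
power [0.6375 0.071  0.0964] [-0.3  0.6] [-0.3 -0.4]
start [0.474  0.014  0.0525] [-0.4  0.7] [-0.4 -0.6]
down [0.5187 0.1053 0.0528] [-0.6  1.2] [-0.6 -0.9]
up [0.5661 0.0912 0.0705] [-0.7  1.3] [-0.7 -1. ]
```

View pics/c1.png

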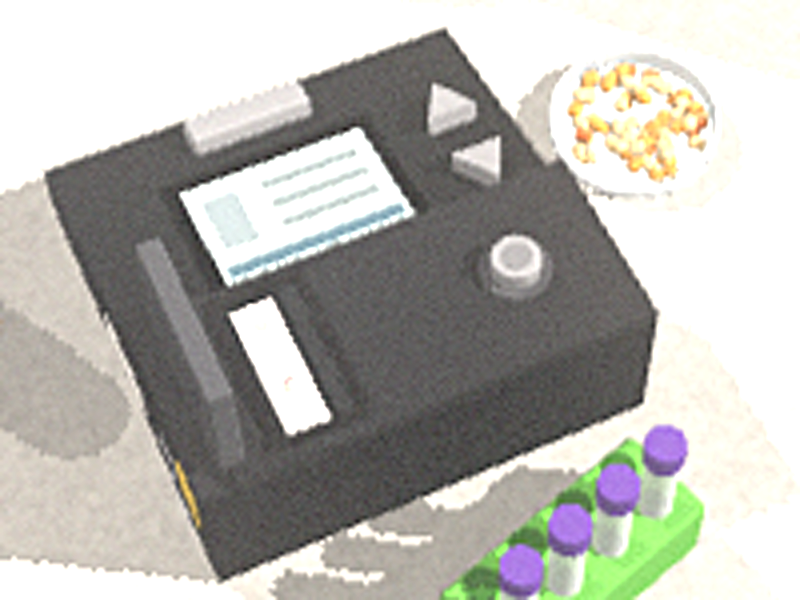

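View pics/c2.png

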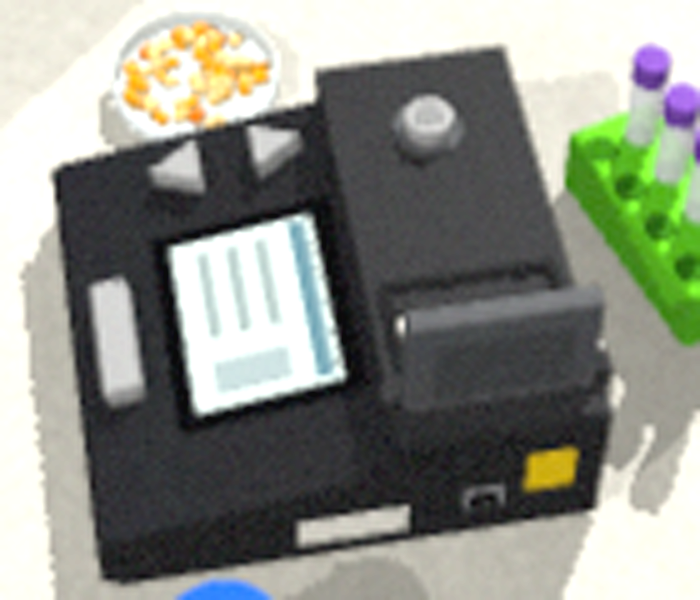

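```bash
python3 - <<'E'
from h import *
S=lambda u,v:(150+u/4-.4,145+v/4-.4)
D=lambda u,v:(205+u/5-.4,165+v/5-.4)
obs={'power':((517,256),(430,113)),'start':((250,110),(115,338)),'down':((449,104),(184,167)),'up':((482,159),(270,150)),
'FL':((445,30),(55,172)),'FR':((47,175),(105,580)),'BL':((655,310),(505,48)),
'flap_in':((150,242),(408,328)),'flap_out':((222,398),(602,290))}
P={}
for k,(u,v) in obs.items():
    u=S(*u);v=D(*v);X=tri(('s0',u),('d0',v)); P[k]=X; print(k,X.round(4),(proj('s0',X)-u).round(1),(proj('d0',X)-v).round(1))
for a,b in(('FR','FL'),('down','up'),('FL','BL'),('flap_in','flap_out')):
    d=P[b]-P[a]; print(a,b,np.linalg.norm(d[:2]).round(4),np.degrees(np.arctan2(d[1],d[0])).round(1))
for th in(-15,-16,-17):
    t=np.radians(th);x=np.array([np.cos(t),np.sin(t)]);y=np.array([-x[1],x[0]])
    o=np.mean([P['FL'][:2]+.115*x-.11*y,P['FR'][:2]+.115*x+.11*y,P['BL'][:2]-.115*x-.11*y],0)
    print(th,o.round(4),{k:((X[:2]-o)@np.c_[x,y]).round(4).tolist() for k,X in P.items()})
E
```

```text
power [0.6381 0.0707 0.0984] [-0.1  0.2] [-0.1 -0.1]
start [0.4709 0.0156 0.0508] [-0.4  0.8] [-0.4 -0.6]
down [0.5223 0.1011 0.0591] [-0.3  0.7] [-0.4 -0.5]
up [0.5642 0.0955 0.0661] [-0.4  0.8] [-0.4 -0.5]
FL [0.4621 0.1333 0.0351] [-0.2  0.5] [-0.2 -0.4]
FR [ 0.4415 -0.0885  0.0249] [-1.5  2.6] [-1.7 -2.2]
BL [0.6884 0.1126 0.0875] [-0.4  0.7] [-0.3 -0.5]
flap_in [ 0.5834 -0.0788  0.1476] [-0.4  0.7] [-0.4 -0.5]
flap_out [ 0.6668 -0.0849  0.1509] [ 0.1 -0.2] [0.1 0.2]
FR FL 0.2227 84.7
down up 0.0423 -7.7
FL BL 0.2273 -5.2
flap_in flap_out 0.0836 -4.2
-15 [0.5582 0.0071] {'power': [0.0607, 0.0821], 'start': [-0.0866, -0.0144], 'down': [-0.059, 0.0815], 'up': [-0.017, 0.0869], 'FL': [-0.1255, 0.097], 'FR': [-0.088, -0.1225], 'BL': [0.0985, 0.1356], 'flap_in': [0.0466, -0.0765], 'flap_out': [0.1287, -0.0608]}
-16 [0.5574 0.0067] {'power': [0.0599, 0.0838], 'start': [-0.0857, -0.0152], 'down': [-0.0598, 0.0811], 'up': [-0.0179, 0.0872], 'FL': [-0.1265, 0.0955], 'FR': [-0.0852, -0.1234], 'BL': [0.0967, 0.1379], 'flap_in': [0.0485, -0.075], 'flap_out': [0.1304, -0.0578]}
-17 [0.5566 0.0062] {'power': [0.059, 0.0855], 'start': [-0.0848, -0.0161], 'down': [-0.0605, 0.0807], 'up': [-0.0188, 0.0876], 'FL': [-0.1275, 0.0939], 'FR': [-0.0824, -0.1242], 'BL': [0.0949, 0.1403], 'flap_in': [0.0505, -0.0735], 'flap_out': [0.132, -0.0549]}
```

The crops show the start bar, triangles, button and flap clearly. The reader yaw is about −5° with its centre near (0.566, 0.013), and the heights agree with the text. I'll move over the reader, jaws shut and along the reader's y.

```bash
python3 -m pendant '[[[0,0,-0.1],[0,0,-0.05],0],[[0,0,-0.2],[-0.33,0.47,-0.06],0],[[0,0,-0.384],[-0.33,0.47,-0.06],0],[[0,0,-0.384],[-0.33,0.47,-0.06],0],[[0,0,-0.384],[-0.33,0.47,-0.06],0],[[0,0,-0.384],[-0.33,0.47,-0.06],0],[[0,0,-0.384],[-0.33,0.47,-0.06],0],[[0,0,-0.384],[-0.33,0.47,-0.06],0],[[0,0,-0.384],[-0.33,0.47,-0.06],0],[[0,0,-0.384],[-0.33,0.47,-0.06],0]]' 10
python3 - <<'E'
from h import *
s=r.get_state(); print(s['q'].round(2),s['tool_pos'],s['eef_rot']); d=r.snapshot('wrist'); print(np.round(d['T_tool_cam'],3))
E
```

```text
clock: 1.1
tool_pos: [0.4948, 0.1575, 0.3044]
eef_rot: [0.737, 0.676, -0.0, -0.0]
contact_force: [1.7, 0.9, -0.1]
opening: 0.119
[-0.18  0.49 -0.34  1.8   0.2   0.89  0.88] [0.49482246 0.15752484 0.30441649] [ 7.37093520e-01  6.75790716e-01 -2.02449983e-04 -9.72076171e-05]
[[ 1.    -0.     0.     0.001]
 [ 0.     0.966  0.258 -0.067]
 [-0.    -0.258  0.966 -0.138]
 [ 0.     0.     0.     1.   ]]
```

```bash
python3 -m pendant '[[[0,0,0],[-0.121,0.076,-0.03],0],[[0,0,0],[-0.121,0.076,-0.03],0],[[0,0,0],[-0.121,0.076,-0.03],0],[[0,0,0],[-0.121,0.076,-0.03],0],[[0,0,0],[-0.121,0.076,-0.03],0],[[0,0,0],[-0.121,0.076,-0.03],0]]'
python3 - <<'E'
from h import *
snap('wrist','w1')
a=cv2.imread('pics/w1.png'); cv2.imwrite('pics/w1b.png',cv2.convertScaleAbs(cv2.resize(a,(800,600)),alpha=1.4,beta=10))
E
```

```text
clock: 1.75
tool_pos: [0.5588, 0.0341, 0.3341]
eef_rot: [0.736, 0.677, -0.0, -0.001]
contact_force: [-0.9, 0.3, -0.7]
opening: 0.006
```

View pics/w1b.png

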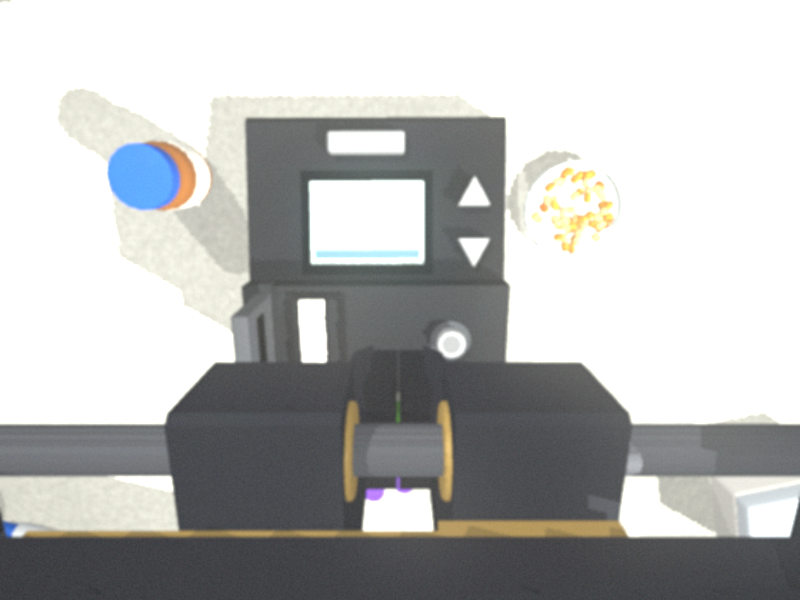

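The wrist view is aligned with the reader: bar (366,143), down key pointing to the front (474,193), up key (474,249), power (452,344), flap at the left (240–270, 330). I'll triangulate across the three views.

```bash
python3 - <<'E'
from h import *
S=lambda u,v:(150+u/4-.4,145+v/4-.4)
D=lambda u,v:(205+u/5-.4,165+v/5-.4)
W=lambda u,v:(u*.7-.2,v*.7-.2)
obs={'power':((517,256),(430,113),(452,344)),'start':((250,110),(115,338),(366,143)),'down':((449,104),(184,167),(474,194)),'up':((482,159),(270,150),(474,248)),
'FL':((445,30),(55,172),(504,118)),'BL':((655,310),(505,48),None)}
z={'power':.096,'start':.055,'down':.06,'up':.07,'FL':.038}
P={}
for k,(u,v,w) in obs.items():
    o=[('s0',S(*u)),('d0',D(*v))]+([('w1',W(*w))] if w else [])
    X=tri(*o); P[k]=X; print(k,X.round(4),[(proj(f,X)-p).round(1).tolist() for f,p in o], onz('w1',W(*w),z[k]).round(4) if w else'')
a,b=onz('w1',W(474,275),.1),0
t=np.radians(-5);x=np.array([np.cos(t),np.sin(t)]);y=np.array([-x[1],x[0]])
for q,zz in(((248,118),.038),((504,118),.038),((508,284),.085),((243,284),.085)): print(q,onz('w1',W(*q),zz).round(4))
s=r.get_state(); R=__import__('scipy.spatial.transform',fromlist=['x']).Rotation.from_quat(s['eef_rot']).as_matrix(); print(R.round(3),s['tool_pos'],s['contact_force'])
E
```

```text
power [0.6374 0.0724 0.0963] [[0.5, 0.2], [-0.6, -0.0], [-0.9, 0.6]] [0.6369 0.0735 0.096 ]
start [0.4712 0.0161 0.0505] [[-0.1, 0.9], [-0.3, -0.7], [-0.6, -0.6]] [0.4722 0.0169 0.055 ]
down [0.5214 0.1022 0.0577] [[-0.1, 0.6], [-0.8, -0.4], [-0.4, 0.9]] [0.5203 0.1023 0.06  ]
up [0.5641 0.0976 0.0645] [[0.5, 0.8], [-0.6, -0.8], [-1.7, -0.2]] [0.5636 0.0988 0.07  ]
FL [0.4616 0.1339 0.0344] [[-0.1, 0.4], [-0.5, -0.3], [-0.3, 0.5]] [0.4613 0.1335 0.038 ]
BL [0.6884 0.1126 0.0875] [[-0.4, 0.7], [-0.3, -0.5]] 
(248, 118) [ 0.4431 -0.0807  0.038 ]
(504, 118) [0.4613 0.1335 0.038 ]
(508, 284) [0.593 0.123 0.085]
(243, 284) [ 0.5746 -0.0925  0.085 ]
[[ 0.084  0.996 -0.001]
 [ 0.996 -0.084  0.001]
 [ 0.001 -0.001 -1.   ]] [0.55875892 0.03436975 0.33420369] [ 0.74445385 -0.7466283  -1.06771324]
```

```bash
python3 -m pendant '[[[0,0,0],[0.045,0.0745,0.05],0],[[0,0,0],[0.045,0.0745,0.05],0],[[0,0,0],[0.045,0.0745,0.10],0],[[0,0,0],[0.045,0.0745,0.15],0],[[0,0,0],[0.045,0.0745,0.19],0],[[0,0,0],[0.045,0.0745,0.21],0],[[0,0,0],[0.045,0.0745,0.218],0],[[0,0,0],[0.045,0.0745,0.218],0],[[0,0,0],[0.045,0.0745,0.218],0]]'
python3 -m pendant '[[[0,0,0],[0,0,0.004],0],[[0,0,0],[0,0,0.008],0],[[0,0,0],[0,0,0.008],0],[[0,0,0],[0,0,0.008],0]]'
python3 - <<'E'
from h import *
a=snap('wrist','w2'); b=snap('side','d2')
cv2.imwrite('pics/w2b.png',cv2.cvtColor(np.hstack([cv2.resize(a[150:420,150:450],(400,360)),cv2.resize(b[150:285,205:355],(400,360))]),cv2.COLOR_RGB2BGR))
for i in range(3): print(r.get_state()['contact_force'].round(2))
E
```

```text
clock: 2.7
tool_pos: [0.6385, 0.0719, 0.1179]
eef_rot: [0.737, 0.676, 0.001, 0.0]
contact_force: [-0.2, 0.2, -0.5]
opening: 0.003
clock: 3.1
tool_pos: [0.6378, 0.0707, 0.1087]
eef_rot: [0.737, 0.676, 0.0, 0.0]
contact_force: [-0.3, 0.3, -0.7]
opening: 0.008
[-0.71  0.53 -0.13]
[-0.71  0.53 -0.13]
[-0.71  0.53 -0.13]
```

View pics/w2b.png

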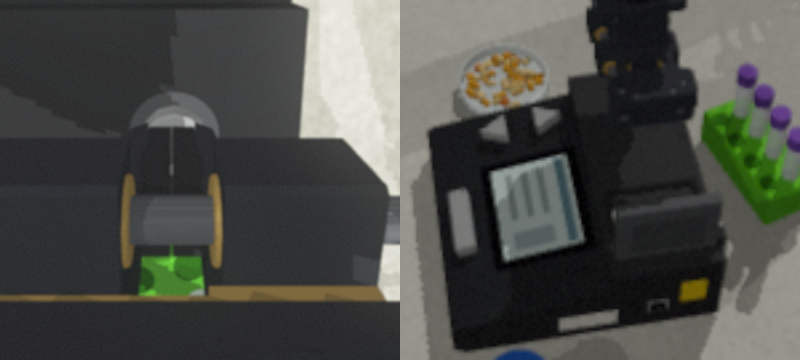

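Fingers are centred over the button (about (172,125) in the crop) and nothing else is near. Pressing in small steps.

```bash
python3 -m pendant '[[[0,0,0],[0,0,0.002],0],[[0,0,0],[0,0,0.004],0],[[0,0,0],[0,0,0.004],0],[[0,0,0],[0,0,0.004],0]]'
python3 -m pendant '[[[0,0,0],[0,0,0.001],0],[[0,0,0],[0,0,0.002],0],[[0,0,0],[0,0,0.002],0]]'
python3 -m pendant '[[[0,0,0],[0,0,0.001],0],[[0,0,0],[0,0,0.002],0],[[0,0,0],[0,0,0.002],0]]'
```

```text
clock: 3.6
tool_pos: [0.6376, 0.0708, 0.1044]
eef_rot: [0.737, 0.676, -0.0, -0.0]
contact_force: [-0.0, 0.4, -0.3]
opening: 0.005
clock: 3.9
tool_pos: [0.6377, 0.0708, 0.1025]
eef_rot: [0.737, 0.676, 0.0, -0.0]
contact_force: [-0.3, 0.2, 1.1]
opening: 0.006
clock: 4.2
tool_pos: [0.6377, 0.0708, 0.1004]
eef_rot: [0.737, 0.676, 0.0, -0.0]
contact_force: [0.9, 0.2, -0.0]
opening: -0.001
```

```bash
python3 -m pendant '[[[0,0,0],[0,0,0.001],0],[[0,0,0],[0,0,0.001],0]]'
python3 -m pendant '[[[0,0,0],[0,0,0.001],0],[[0,0,0],[0,0,0.001],0]]'
```

```text
clock: 4.4
tool_pos: [0.6378, 0.0709, 0.0996]
eef_rot: [0.737, 0.676, 0.0, -0.0]
contact_force: [-0.8, 0.2, 1.8]
opening: 0.003
clock: 4.6
tool_pos: [0.6378, 0.0709, 0.0987]
eef_rot: [0.737, 0.676, 0.0, 0.0]
contact_force: [-1.2, -0.5, 4.8]
opening: 0.003
```

```bash
python3 -m pendant '[[[0,0,0],[0,0,0.001],0],[[0,0,0],[0,0,0.001],0]]'; python3 -m pendant '[[[0,0,0],[0,0,0],0]]';python3 -m pendant '[[[0,0,0],[0,0,0],0]]'
```

```text
clock: 4.8
tool_pos: [0.6378, 0.0709, 0.0979]
eef_rot: [0.737, 0.676, 0.0, 0.0]
contact_force: [-1.3, -0.2, 6.1]
opening: 0.006
clock: 4.9
tool_pos: [0.6378, 0.0709, 0.098]
eef_rot: [0.737, 0.676, 0.0, 0.0]
contact_force: [-1.2, -0.2, 6.0]
opening: 0.006
clock: 5.0
tool_pos: [0.6378, 0.0709, 0.098]
eef_rot: [0.737, 0.676, 0.0, 0.0]
contact_force: [-2.0, -0.4, 5.8]
opening: 0.003
```

Power is in: 6 N steady on the cushion, with the fingertips 90 mm high. Retract and go above the lower arrow key, tilted 10°.

```bash
python3 -m pendant '[[[0,0,0],[0,0,-0.03],0],[[0,0,0],[0,0,-0.06],0],[[-0.08,0,0],[0.021,-0.05,-0.06],0],[[-0.1745,0,0],[0.021,-0.1,-0.06],0],[[-0.1745,0,0],[0.021,-0.1245,-0.05],0],[[-0.1745,0,0],[0.021,-0.1245,-0.02],0],[[-0.1745,0,0],[0.021,-0.1245,0.005],0],[[-0.1745,0,0],[0.021,-0.1245,0.005],0],[[-0.1745,0,0],[0.021,-0.1245,0.005],0]]'
python3 - <<'E'
from h import *
a=snap('wrist','w3'); b=snap('scene','s3')
cv2.imwrite('pics/w3b.png',cv2.cvtColor(np.hstack([cv2.resize(a[150:420,150:450],(400,360)),cv2.resize(b[145:280,200:350],(400,360))]),cv2.COLOR_RGB2BGR))
s=r.get_state();R=__import__('scipy.spatial.transform',fromlist=['x']).Rotation.from_quat(s['eef_rot']).as_matrix();zt=R[:,2];p=s['tool_pos']
top=np.array([.5205,.102,.060]); print(s['contact_force'].round(2),R.round(3),((top-p-.008*zt)@R).round(4))
E
```

```text
clock: 5.9
tool_pos: [0.5161, 0.103, 0.0925]
eef_rot: [0.734, 0.673, 0.06, 0.064]
contact_force: [-0.4, 0.5, 0.3]
opening: 0.003
[-0.53 -0.45  0.19] [[ 0.087  0.981  0.176]
 [ 0.996 -0.086 -0.013]
 [ 0.002  0.176 -0.984]] [-0.0007 -0.0022  0.0257]
```

View pics/w3b.png

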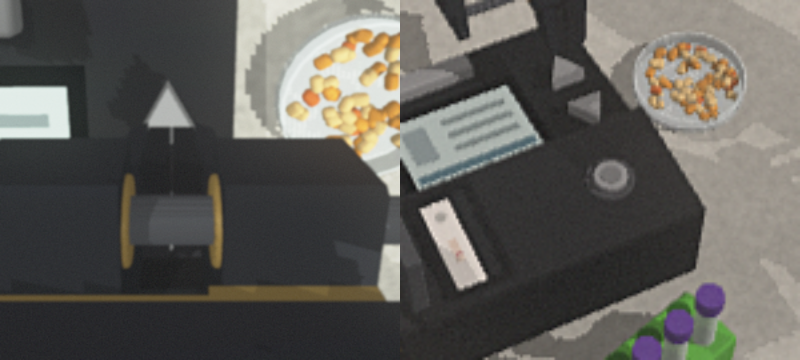

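The power button now sits low (610,178 right half), and the down key is still visible. Check that the tip projects where the pictures say.

```bash
python3 - <<'E'
from h import *
s=r.get_state();R=__import__('scipy.spatial.transform',fromlist=['x']).Rotation.from_quat(s['eef_rot']).as_matrix();p=s['tool_pos']
tip=p+.008*R[:,2]
print(tip)
for X in (tip,[.5205,.102,.06]):
    w=proj('w3',X);q=proj('s3',X); print((w-150)*4/3,(q-[200,145])*8/3, w,q)
b=cv2.imread('pics/s3.png');a=cv2.imread('pics/w3.png')
f=lambda i:cv2.convertScaleAbs(cv2.resize(i,(400,500),interpolation=cv2.INTER_CUBIC),alpha=2,beta=20)
cv2.imwrite('pics/w4.png',np.hstack([f(b[110:210,220:300]),f(a[190:290,240:320])]))
E
```

```text
[0.5181794  0.10283714 0.08564107]
[167.46580596 155.91070126] [163.31303386  42.92103085] [275.59935447 266.93302595] [261.2423877  161.09538657]
[166.25883481 123.5183589 ] [163.89981724  67.17200413] [274.69412611 242.63876917] [261.46243147 170.18950155]
```

View pics/w4.png

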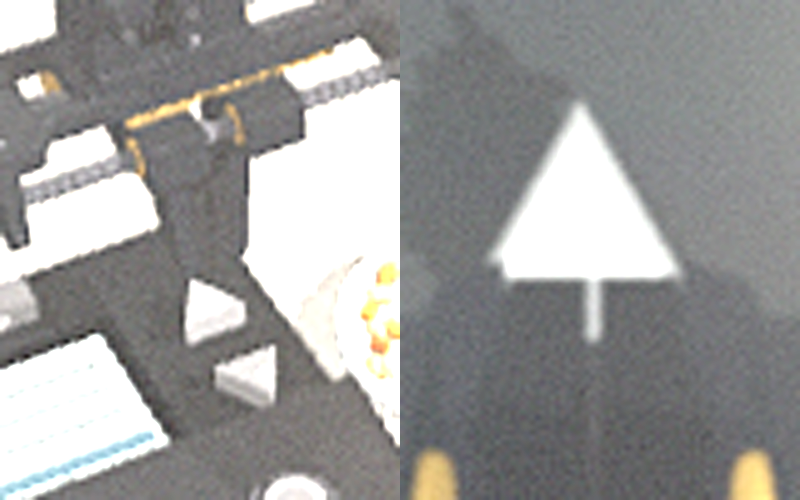

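The wrist view shows the key from its apex at row 210 to its base near 258, partly hidden by the fingers and seen through their gap. The aim agrees with the key's centroid, so I'll shift 4 mm toward the front and press along the normal.

```bash
python3 -m pendant '[[[0,0,0],[0,-0.004,0.01],0],[[0,0,0],[0,-0.004,0.019],0],[[0,0,0],[0,-0.004,0.023],0],[[0,0,0],[0,-0.004,0.023],0],[[0,0,0],[0,-0.004,0.023],0]]'
python3 -m pendant '[[[0,0,0],[0,0,0.001],0],[[0,0,0],[0,0,0.002],0],[[0,0,0],[0,0,0.002],0]]'
python3 -m pendant '[[[0,0,0],[0,0,0.001],0],[[0,0,0],[0,0,0.002],0],[[0,0,0],[0,0,0.002],0]]'
```

```text
clock: 6.5
tool_pos: [0.5167, 0.102, 0.0722]
eef_rot: [0.735, 0.673, 0.058, 0.064]
contact_force: [0.2, 0.3, 0.1]
opening: 0.007
clock: 6.8
tool_pos: [0.5161, 0.1018, 0.0696]
eef_rot: [0.735, 0.673, 0.057, 0.064]
contact_force: [-0.5, -0.7, 0.4]
opening: 0.005
clock: 7.1
tool_pos: [0.5163, 0.1018, 0.0673]
eef_rot: [0.734, 0.673, 0.057, 0.064]
contact_force: [0.6, 0.2, 2.0]
opening: 0.004
```

```bash
python3 -m pendant '[[[0,0,0],[0,0,0.001],0],[[0,0,0],[0,0,0.002],0],[[0,0,0],[0,0,0.002],0]]'
python3 -m pendant '[[[0,0,0],[0,0,0.001],0],[[0,0,0],[0,0,0.0015],0],[[0,0,0],[0,0,0.0015],0]]'
```

```text
clock: 7.4
tool_pos: [0.5166, 0.1018, 0.0653]
eef_rot: [0.734, 0.673, 0.057, 0.064]
contact_force: [-0.0, 0.1, 4.3]
opening: 0.005
clock: 7.7
tool_pos: [0.5169, 0.1017, 0.0638]
eef_rot: [0.734, 0.673, 0.057, 0.064]
contact_force: [0.8, 1.2, 4.6]
opening: 0.008
```

```bash
python3 -m pendant '[[[0,0,0],[0,0,0.001],0],[[0,0,0],[0,0,0.001],0]]'; python3 -m pendant '[[[0,0,0],[0,0,0],0]]'
```

```text
clock: 7.9
tool_pos: [0.517, 0.1017, 0.0629]
eef_rot: [0.734, 0.673, 0.057, 0.064]
contact_force: [-0.7, 0.0, 6.2]
opening: 0.007
clock: 8.0
tool_pos: [0.517, 0.1017, 0.0629]
eef_rot: [0.734, 0.673, 0.057, 0.064]
contact_force: [1.0, -0.4, 5.7]
opening: 0.007
```

Lower arrow pressed about 5 mm (5.7 to 6.2 N), short of its stop. Release, lift and level the tool.

```bash
python3 -m pendant '[[[0,0,0],[0,0,-0.02],0],[[0,0,0],[0,0,-0.04],0],[[0.08,0,0],[0,0,-0.09],0],[[0.1745,0,0],[0,0.01,-0.14],0],[[0.1745,0,0],[0,0.03,-0.17],0],[[0.1745,0,0],[0,0.03,-0.17],0],[[0.1745,0,0],[0,0.03,-0.17],0]]'
python3 - <<'E'
from h import *
s=r.get_state();R=__import__('scipy.spatial.transform',fromlist=['x']).Rotation.from_quat(s['eef_rot']).as_matrix();p=s['tool_pos']
print(R.round(3),(R.T@(np.array([.6208,-.1236,.143])-p)).round(4))
b=snap('scene','s5'); a=snap('side','d5')
f=lambda i:cv2.convertScaleAbs(cv2.resize(i[:,:,::-1],(400,500),interpolation=cv2.INTER_CUBIC),alpha=1.6,beta=20)
cv2.imwrite('pics/s5b.png',np.hstack([f(b[150:290,160:272+48]),f(a[160:285,225:325])]))
E
```

```text
clock: 8.7
tool_pos: [0.5202, 0.1036, 0.2398]
eef_rot: [0.738, 0.675, 0.002, 0.001]
contact_force: [0.4, -0.3, -0.5]
opening: 0.005
[[ 0.089  0.996  0.004]
 [ 0.996 -0.089  0.002]
 [ 0.002  0.004 -1.   ]] [-0.2175  0.1201  0.0968]
```

View pics/s5b.png

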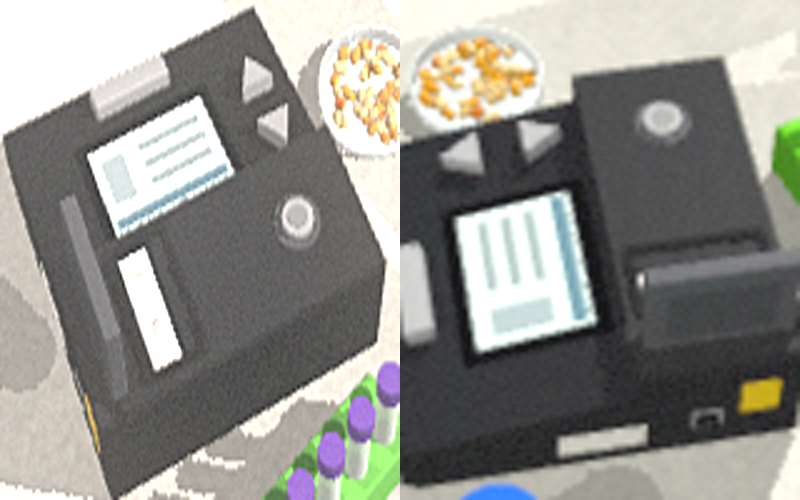

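Power is visibly in, both arrow keys are out, and the flap is untouched. Next I go to the right of the flap, travelling high and then descending.

```bash
python3 -m pendant '[[[0,0,0],[-0.05,0.03,-0.01],0],[[0,0,0],[-0.095,0.06,-0.01],0],[[0,0,0],[-0.14,0.09,-0.01],0],[[0,0,0],[-0.18,0.12,-0.01],0],[[0,0,0],[-0.218,0.12,0],0],[[0,0,0],[-0.218,0.12,0.03],0],[[0,0,0],[-0.218,0.12,0.06],0],[[0,0,0],[-0.218,0.12,0.085],0],[[0,0,0],[-0.218,0.12,0.097],0],[[0,0,0],[-0.218,0.12,0.097],0]]'
python3 -m pendant '[[[0,0,0],[0,0,0],0]]'
python3 - <<'E'
from h import *
b=snap('scene','s6'); a=snap('side','d6')
f=lambda i:cv2.convertScaleAbs(cv2.resize(i[:,:,::-1],(400,500),interpolation=cv2.INTER_CUBIC),alpha=1.6,beta=20)
cv2.imwrite('pics/s6b.png',np.hstack([f(b[170:270,150:230]),f(a[190:290,255:335])]))
E
```

```text
clock: 9.8
tool_pos: [0.6153, -0.1253, 0.1354]
eef_rot: [0.737, 0.676, -0.005, -0.002]
contact_force: [0.0, 0.4, 0.3]
opening: 0.005
clock: 9.9
tool_pos: [0.6176, -0.1252, 0.1386]
eef_rot: [0.737, 0.676, -0.003, -0.0]
contact_force: [-0.0, -0.7, -0.0]
opening: 0.009
```

View pics/s6b.png

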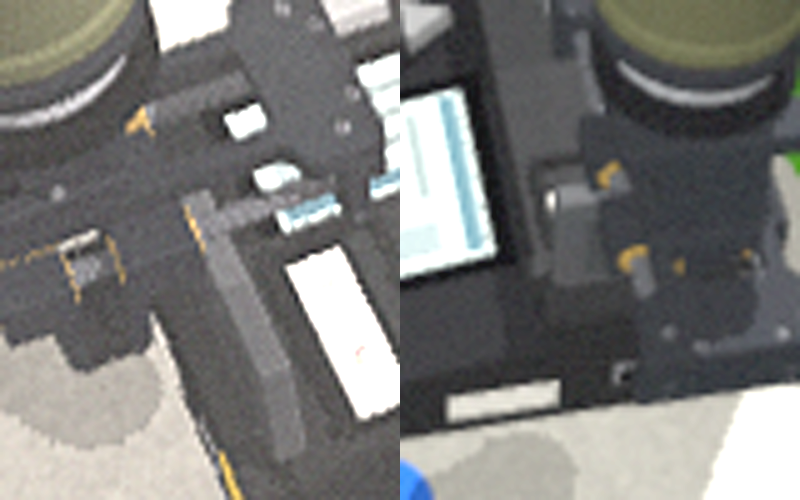

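Fingers stand right of the flap with a clear gap, and the body is above the flap's edge. Push left along the arc, gently.

```bash
python3 -m pendant '[[[0,0,0],[0.005,0,0],0],[[0,0,0],[0.01,0,0],0],[[0,0,0],[0.015,0,0],0],[[0,0,0],[0.018,0,0],0],[[0,0,0],[0.018,0,0],0]]'
python3 -m pendant '[[[0,0,0],[0.003,0,0],0],[[0,0,0],[0.006,0,0],0],[[0,0,0],[0.009,0,0],0],[[0,0,0],[0.012,0,0],0],[[0,0,0],[0.012,0,0],0]]'
python3 -m pendant '[[[0,0,0],[0.003,0,0],0],[[0,0,0],[0.006,0,0.001],0],[[0,0,0],[0.009,0,0.002],0],[[0,0,0],[0.012,0,0.003],0],[[0,0,0],[0.012,0,0.003],0]]'
python3 - <<'E'
from h import *
b=snap('scene','s7'); a=snap('side','d7')
f=lambda i:cv2.convertScaleAbs(cv2.resize(i[:,:,::-1],(400,500),interpolation=cv2.INTER_CUBIC),alpha=1.6,beta=20)
cv2.imwrite('pics/s7b.png',np.hstack([f(b[170:270,160:240]),f(a[190:290,255:335])]))
E
```

```text
clock: 10.5
tool_pos: [0.6193, -0.1068, 0.1388]
eef_rot: [0.737, 0.676, -0.002, -0.0]
contact_force: [-0.2, 0.1, 0.1]
opening: 0.002
clock: 11.0
tool_pos: [0.6203, -0.0954, 0.1387]
eef_rot: [0.737, 0.676, -0.002, -0.0]
contact_force: [-0.0, -1.6, -0.4]
opening: 0.004
clock: 11.5
tool_pos: [0.6214, -0.0829, 0.1354]
eef_rot: [0.737, 0.676, -0.002, -0.0]
contact_force: [-0.0, -0.4, 0.3]
opening: 0.005
```

View pics/s7b.png

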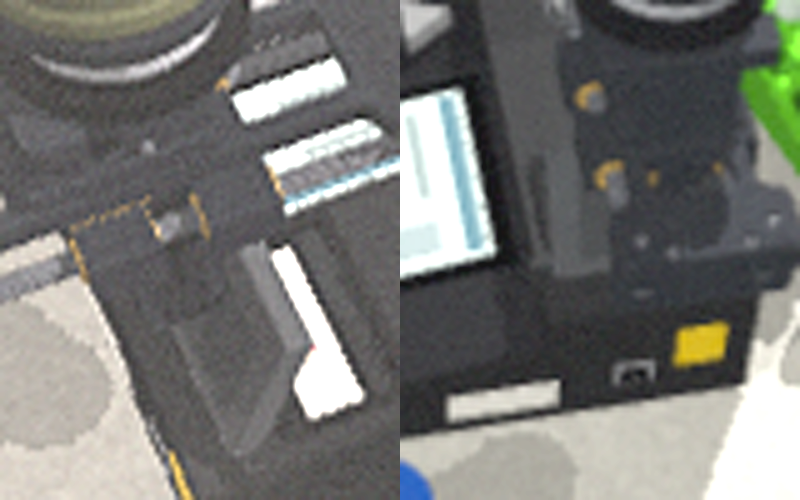

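The flap is tipped to about 55–60° with low force. Continue along the arc.

```bash
python3 -m pendant '[[[0,0,0],[0.0045,0,0.001],0],[[0,0,0],[0.009,0,0.002],0],[[0,0,0],[0.0135,0,0.003],0],[[0,0,0],[0.017,0,0.005],0],[[0,0,0],[0.0205,0,0.0073],0],[[0,0,0],[0.024,0,0.0095],0],[[0,0,0],[0.024,0,0.0095],0]]'
python3 -m pendant '[[[0,0,0],[0.0025,0,0.0027],0],[[0,0,0],[0.005,0,0.0054],0],[[0,0,0],[0.0075,0,0.008],0],[[0,0,0],[0.0085,0,0.010],0],[[0,0,0],[0.0095,0,0.012],0],[[0,0,0],[0.01,0,0.0135],0],[[0,0,0],[0.01,0,0.0135],0]]'
```

```text
clock: 12.3
tool_pos: [0.6232, -0.059, 0.1256]
eef_rot: [0.737, 0.676, -0.002, -0.0]
contact_force: [0.0, -0.2, -0.3]
opening: 0.003
clock: 13.0
tool_pos: [0.6242, -0.0496, 0.1122]
eef_rot: [0.737, 0.676, -0.002, -0.0]
contact_force: [-1.1, -0.1, 0.4]
opening: 0.006
```

```bash
python3 -m pendant '[[[0,0,0],[0,0,0.001],0],[[0,0,0],[0,0,0.002],0],[[0,0,0],[0,0,0.003],0],[[0,0,0],[0,0,0.003],0]]'
python3 -m pendant '[[[0,0,0],[0,0,0.001],0],[[0,0,0],[0,0,0.0015],0],[[0,0,0],[0,0,0.0015],0]]'
```

```text
clock: 13.4
tool_pos: [0.6242, -0.0499, 0.1094]
eef_rot: [0.737, 0.676, -0.002, -0.0]
contact_force: [1.0, 1.4, 1.2]
opening: 0.004
clock: 13.7
tool_pos: [0.6243, -0.0499, 0.1081]
eef_rot: [0.737, 0.676, -0.002, -0.0]
contact_force: [-0.5, 1.1, 4.5]
opening: 0.006
```

```bash
python3 -m pendant '[[[0,0,0],[0,0,0.001],0],[[0,0,0],[0,0,0.001],0]]'
python3 -m pendant '[[[0,0,0],[0,0,0],0]]'
```

```text
clock: 13.9
tool_pos: [0.6243, -0.0499, 0.1072]
eef_rot: [0.737, 0.676, -0.002, -0.0]
contact_force: [-0.7, 1.3, 5.3]
opening: 0.002
clock: 14.0
tool_pos: [0.6243, -0.0499, 0.1073]
eef_rot: [0.737, 0.676, -0.002, 0.0]
contact_force: [-0.3, 2.5, 5.4]
opening: 0.004
```

Flap pressed on its seal (5.4 N, face about 99–100 mm). A slight extra press, then lift and go over the start bar, tilted.

```bash
python3 -m pendant '[[[0,0,0],[0,0,0.0007],0],[[0,0,0],[0,0,0.0007],0]]'
python3 -m pendant '[[[0,0,0],[0,0,-0.02],0],[[0,0,0],[0,0,-0.06],0],[[-0.05,0,0],[0.02,-0.04,-0.06],0],[[-0.12,0,0],[0.04,-0.08,-0.06],0],[[-0.1745,0,0],[0.053,-0.12,-0.06],0],[[-0.1745,0,0],[0.053,-0.164,-0.05],0],[[-0.1745,0,0],[0.053,-0.164,-0.02],0],[[-0.1745,0,0],[0.053,-0.164,0.01],0],[[-0.1745,0,0],[0.053,-0.164,0.022],0],[[-0.1745,0,0],[0.053,-0.164,0.022],0]]'
python3 -m pendant '[[[0,0,0],[0,0,0],0],[[0,0,0],[0,0,0],0]]'
python3 - <<'E'
from h import *
s=r.get_state();R=__import__('scipy.spatial.transform',fromlist=['x']).Rotation.from_quat(s['eef_rot']).as_matrix();p=s['tool_pos']
print(((np.array([.4715,.0165,.0525])-p-.008*R[:,2])@R).round(4))
b=snap('scene','s8'); w=snap('wrist','w8')
f=lambda i,a=1.6:cv2.convertScaleAbs(cv2.resize(i[:,:,::-1],(400,500),interpolation=cv2.INTER_CUBIC),alpha=a,beta=15)
cv2.imwrite('pics/s8b.png',np.hstack([f(b[150:290,170:282]),f(w[170:320,220:340],1.2)]))
print(proj('s8',p+.008*R[:,2]),proj('w8',p+.008*R[:,2]),proj('w8',[.4715,.0165,.0525]))
E
```

```text
clock: 14.2
tool_pos: [0.6243, -0.0499, 0.1066]
eef_rot: [0.737, 0.676, -0.002, 0.0]
contact_force: [-0.6, 1.6, 6.5]
opening: 0.006
clock: 15.2
tool_pos: [0.4651, 0.0164, 0.0833]
eef_rot: [0.734, 0.674, 0.056, 0.065]
contact_force: [0.2, 0.6, -0.0]
opening: 0.006
clock: 15.4
tool_pos: [0.4649, 0.0162, 0.0844]
eef_rot: [0.735, 0.673, 0.056, 0.064]
contact_force: [0.1, -0.5, 0.2]
opening: 0.003
[0.001  0.001  0.0245]
[209.77440217 163.13853506] [275.39256663 263.08141475] [277.63660367 245.66336729]
```

View pics/s8b.png

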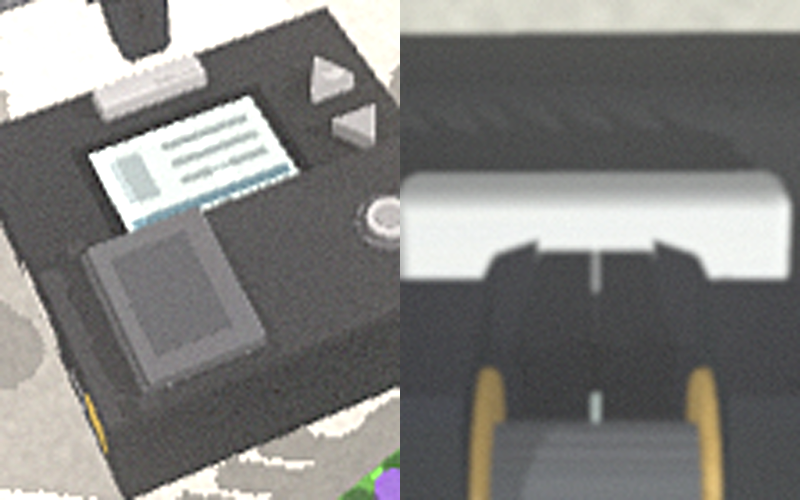

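The flap lies flat and shut. The bar's top in the wrist view is at about rows 228–254, in line with the aim (a 2 mm shift forward). Press the bar.

```bash
python3 -m pendant '[[[0,0,0],[0,-0.002,0.008],0],[[0,0,0],[0,-0.002,0.016],0],[[0,0,0],[0,-0.002,0.022],0],[[0,0,0],[0,-0.002,0.022],0],[[0,0,0],[0,-0.002,0.022],0]]'
python3 -m pendant '[[[0,0,0],[0,0,0.001],0],[[0,0,0],[0,0,0.002],0],[[0,0,0],[0,0,0.003],0],[[0,0,0],[0,0,0.003],0]]'
python3 -m pendant '[[[0,0,0],[0,0,0.001],0],[[0,0,0],[0,0,0.002],0],[[0,0,0],[0,0,0.002],0]]'
```

```text
clock: 16.0
tool_pos: [0.467, 0.0167, 0.0626]
eef_rot: [0.734, 0.673, 0.056, 0.064]
contact_force: [0.2, 0.2, 0.0]
opening: 0.005
clock: 16.4
tool_pos: [0.4677, 0.0166, 0.0597]
eef_rot: [0.734, 0.673, 0.057, 0.064]
contact_force: [-0.5, -0.5, 1.9]
opening: 0.006
clock: 16.7
tool_pos: [0.468, 0.0166, 0.0577]
eef_rot: [0.734, 0.673, 0.057, 0.064]
contact_force: [-0.4, -0.6, 3.1]
opening: 0.005
```

```bash
python3 -m pendant '[[[0,0,0],[0,0,0.001],0],[[0,0,0],[0,0,0.0018],0],[[0,0,0],[0,0,0.0018],0]]'
python3 -m pendant '[[[0,0,0],[0,0,0],0]]'
```

```text
clock: 17.0
tool_pos: [0.4684, 0.0166, 0.0559]
eef_rot: [0.734, 0.673, 0.057, 0.064]
contact_force: [-0.1, -0.5, 5.5]
opening: 0.008
clock: 17.1
tool_pos: [0.4683, 0.0166, 0.056]
eef_rot: [0.734, 0.673, 0.057, 0.064]
contact_force: [-1.3, 1.1, 6.5]
opening: 0.006
```

Start bar pressed about 5 mm (5.5 to 6.5 N). Release, lift clear, and check numerically against the first picture.

```bash
python3 -m pendant '[[[0,0,0],[0,0,-0.02],0],[[0,0,0],[0,0,-0.05],0],[[0,0,0],[0,0,-0.1],0],[[0,0,0],[0,-0.03,-0.15],0],[[0,0,0],[0,-0.03,-0.2],0],[[0,0,0],[0,-0.03,-0.2],0],[[0,0,0],[0,-0.03,-0.2],0]]'
python3 - <<'E'
from h import *
for v,f,ref in(('scene','s9','s0'),('side','d9','d0')):
    snap(v,f); A=cv2.imread(f'pics/{ref}.png');B=cv2.imread(f'pics/{f}.png')
    out={}
    for n,lo,hi in(('blue',(100,150,80),(130,255,255)),('green',(45,150,80),(75,255,255)),('purple',(130,80,60),(160,255,255)),('orange',(8,120,120),(25,255,255))):
        c=[]
        for I in(A,B):
            m=cv2.inRange(cv2.cvtColor(I,cv2.COLOR_BGR2HSV),lo,hi); 
            box=(slice(140,400),slice(80,345)) if v=='scene' else (slice(160,325),slice(205,380))
            y,x=np.nonzero(m[box]); c.append((x.mean().round(2),y.mean().round(2),len(x)))
        out[n]=c
    print(v,out)
C=lambda f,b:cv2.imread(f'pics/{f}.png',0)[b[0]:b[1],b[2]:b[3]].astype(float)
for n,f,g,b in(('start','s0','s9',(162,185,192,232)),('arrows','s0','s9',(160,195,252,280)),('startD','d0','d9',(215,252,218,238)),('arrowsD','d0','d9',(186,208,230,270))):
    d=[cv2.imread(f'pics/{q}.png',0)[b[0]:b[1],b[2]:b[3]] for q in(f,g)]
    c=[]
    for i in d:
        y,x=np.nonzero(i>85); c.append((round(x.mean(),2),round(y.mean(),2),len(x)))
    print(n,c)
print(r.get_state()['contact_force'],r.get_state()['tool_pos'])
E
```

```text
clock: 17.8
tool_pos: [0.4037, 0.0229, 0.2485]
eef_rot: [0.734, 0.673, 0.055, 0.063]
contact_force: [1.5, -0.7, 0.3]
opening: 0.002
scene {'blue': [(np.float64(47.6), np.float64(66.76), 469), (np.float64(47.58), np.float64(66.72), 449)], 'green': [(np.float64(191.07), np.float64(168.53), 116), (np.float64(194.11), np.float64(165.08), 107)], 'purple': [(np.float64(192.88), np.float64(156.49), 672), (np.float64(192.96), np.float64(156.39), 664)], 'orange': [(np.float64(210.18), np.float64(41.55), 253), (np.float64(203.03), np.float64(43.4), 229)]}
side {'blue': [(np.float64(44.0), np.float64(133.06), 478), (np.float64(44.08), np.float64(133.22), 478)], 'green': [(np.float64(141.0), np.float64(63.39), 668), (np.float64(141.85), np.float64(64.82), 828)], 'purple': [(np.float64(143.03), np.float64(37.93), 237), (np.float64(143.11), np.float64(38.02), 237)], 'orange': [(np.float64(38.02), np.float64(19.18), 183), (np.float64(38.39), np.float64(19.13), 163)]}
start [(np.float64(17.35), np.float64(8.7), 618), (np.float64(17.34), np.float64(8.69), 617)]
arrows [(np.float64(17.07), np.float64(12.1), 284), (np.float64(17.11), np.float64(12.01), 281)]
startD [(np.float64(7.89), np.float64(19.22), 198), (np.float64(7.69), np.float64(19.34), 212)]
arrowsD [(np.float64(14.04), np.float64(4.79), 229), (np.float64(14.21), np.float64(4.86), 233)]
[ 0.67758525 -0.6002442  -1.03565245] [0.40455623 0.02372631 0.25066261]
```

Jar, rack and dish are unmoved, and the bar and keys are back out. Handing in.

```bash
python3 -c "
from plant import r; print(r.finish_job())"
```

```text
the job is handed in; nothing more can be done
None
```

The reader's sequence was run in the order asked and handed in at about 18 s of the 58 s; no verdict was reported.

| Step | Force | Result |
|---|---|---|
| Power button | about 6 N on its cushion | seen to stay in afterwards |
| Lower arrow key | about 6 N, roughly 5 mm of travel | released, back out |
| Flap | under 2 N pushing it over, up to 6.5 N pressing it shut | seen flat and shut afterwards |
| Start bar | about 6 N, roughly 5 mm of travel | released, back out |

- **Last checks:** comparing final with first pictures, the jar cap and rack tube caps moved at most 0.2 px. The bar and both arrow keys are back where they were, also within 0.2 px. The arm stands clear of everything.
- **Disagreeing checks:** the green and orange colour masks shifted by up to 7 px, although their pixel counts also changed. I put that down to the arm's shadow, because the caps on the same rack did not move. In the side view the orange mask (the dish's kernels) moved only 0.4 px.
- **Not confirmed directly:**
  - The key registrations are inferred from force and travel, with force readings noisy by about 1 N.
  - The cassette is hidden under the shut flap. It looked undisturbed while the flap was closing, and I never touched it.
  - The flap was seen shut before the start bar was pressed, and I did not view it again after.

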